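Hold the grinder lid at its half-way pulse position

ROBOT

A 7-joint arm with a two-finger parallel gripper is mounted at the origin on a cart in front of the work surface, level with it; the furniture and walls round the work are solid. World frame = base frame: x ahead of the robot, y to its left, z up, the work surface at z = 0. Lengths are in mm, angles in rad, forces in N, time in s.
With the tool pointing down it reaches from about 400 to 875 mm from the base axis. Payload 4.4 kg.
Tool frame: the origin (TCP) lies midway between the tips of the shut fingers; the grasp point (between the pads) lies 19 mm behind it (bot.grip_depth is the distance from the TCP to the grasp point, in mm); x points along the fingers, y is the direction in which the jaws open and shut, and the axes are right-handed (so a half turn about x gives the same grasp; the last joint's range is limited). The gripper opens to 85 mm and grips with 20 to 120 N. Pads are 22 mm wide; open, the fingers measure 114 mm over their backs; the gripper's body (76 mm by 85 mm) begins 54 mm behind the grasp point. The pads swing forward as they close: fully open they stand 13 mm farther back than shut.
Start: joints at [-1.238, 0.628, 0.038, 1.517, -0.027, 0.996, -0.02], TCP at [252.381, 599.017, 231.313] pointing down, gripper open.
Joint ranges: [-3.06, 3.06], [-0.37, 2.12], [-1.25, 1.32], [0.18, 2.47], [-1.1, 4.24], [0.23, 1.98], [-2.94, 2.94]. Speed limits (rad/s): [2.57, 2.57, 3.14, 3.14, 3.14, 3.14, 3.14].

INTERFACE

Orientations are given as [roll, pitch, yaw] about the fixed x, y, z axes, in that order (R = Rz(yaw) Ry(pitch) Rx(roll)).
In Python, from cell import bot, optics gives the robot as it stands. The module is installed in compiled form; this text tells all that it offers.
- The arm moves only by the tool servo_tool, never from a script. Its argument "deltas" is a list of rows, each a list of 6 numbers: the shift along the tool's x, y, z in cm, then the turn, a rotation vector about the tool's x, y, z in degrees. In form: [[x, y, z, ax, ay, az], ...]. A call has exactly 8 rows; each row is the pose to reach, as a shift and turn from the pose measured when the call began, along the tool's axes at that moment; what a row does not reach only later rows make up. A row lasts 1/12 s, in which the tool goes at most 41.7 mm and 7.16 degrees, less where a joint would pass 70% of its speed; a pose out of reach is approached as far as the arm can. A call with a gripper value outside its range is refused whole. "gripper" is the opening, from 0 (shut) to 1 (fully open), set as the call begins (left out, the last holds). The fingers move at their own pace and stop on an object; "newtons" is the grip in N (left out, the last holds). Time passes only in rows, so rows that repeat a pose let the fingers close, or fill a call up. It gives the time, the measured TCP pose, the force and the opening at its end, in the units of the state.
- bot.sense(): the state, without advancing time (a new reading comes with each control period).
- optics.camera(name): name is "scene" or "top" or "wrist"; returns a dict with "color" (384x512x3 uint8, blue, green, red), "depth" (384x512 float32, mm along the optical axis (not along the pixel's ray), 0 where there is no reading), "camera_matrix" (3x3 intrinsics, pixels), "k1" (the pictures are not rectified: a ray, as slopes to the right and down, at radius r is drawn at 1 + k1 r^2 times it, then the intrinsics apply), "T" (4x4, takes a point from camera to world coordinates); the wrist camera has in their place "T_tool_cam" (4x4, takes a point from camera to tool coordinates, whose origin is the TCP and whose axes are the tool frame's). Camera axes: x right, y down, z forward; pixel columns grow to the right and rows downward; lengths in mm; the calibration is good to about 2 mm. A picture is of the moment at which its call begins: read the wrist's pose just before it.
- bot.hand_in(): hands the job in, once; it reports no verdict.
The state is a dict: "time": time; "joints": joint angles; "qd": joint speeds; "effort": joint torques, N m; "ee_pos": TCP position; "tcp_rot": TCP orientation; "ft_force": force on the tool from outside, world axes, zero at the start; "moment": the same for the moment, N m; "finger_gap": finger opening in mm.
Only numpy, scipy, OpenCV 4.12 (cv2) and the standard library are available. Lean on these libraries where they do the work, as an engineer would, in place of code of your own. Each camera call takes 0.05 s, during which the arm holds its last target.

TASK

Lift the grinder lid out of the moulded tray by its bar handle, drop it fully into the mouth of the spice grinder with its white pointers at the white marks, then turn it clockwise (seen from above) to the yellow marks, half-way to the red lock marks. Finish while still holding the lid there against its return spring: do not let go, and never turn it on to the red marks, where it clicks locked. Leave the canister, the mug and the kitchen timer standing where they are.

Things in the scene. Friction and masses are not known exactly. Their poses are not given: they have to be found in the camera images.
- lid_grip (a point): Centre of the bar handle of the loose dark-grey bayonet lid (0.09 to 0.18 kg). z: lid's axis, up; x: along the bar. Bar 56 mm long (x), 16 mm wide (y; take it across this), from 20 mm below to 20 mm above this point. Under the bar a disc, 82 mm diameter, 20 to 26 mm below this point, with white pointers at +x and -x. A half turn gives the same lid.
- lid_foot (a point): Centre of the lid's underside, 42 mm below lid_grip, same axes. From here up 16 mm runs a plug of 59 mm diameter (foot chamfered), up to the disc. At its foot two steel lugs stick out along +x and -x (below the white pointers) to 39.5 mm from the axis, each 12 mm wide and 6 mm high.
- tray_cavity (a point): Centre of the mouth of the round cavity in the pale green moulded tray (124 x 124 x 26 mm, fixed), level with its top face. The cavity has 88 mm diameter and is 20 mm deep; the lid stands in it on its plug, its disc about level with the tray's top and its bar above, turned at any angle up to 35 deg from the tray's axes.
- grinder_mouth (a point): Centre of the mouth of the round blue-grey spice grinder (fixed, 92 mm high), level with its top rim; z up. Mouth 65 mm in diameter, with two slots 20 mm wide towards +x and -x, to 42 mm from the axis, through an 8 mm thick dark flange. Marks on the rim: white at the slots (+x and -x), yellow 0.70 rad (40 deg) clockwise of them seen from above, red 1.40 rad (80 deg) clockwise.
- grinder: The grinder; origin at the centre of its foot, same axes as grinder_mouth. 112 mm across the foot, 100 mm across the top. The lid goes straight down, its x along the grinder's x (either way round), until its disc lies on the rim: lid_grip is then 26 mm above grinder_mouth. Then it turns clockwise, the lugs under the flange with 2 mm of play up and down. At red, two sprung nubs click behind the lugs.
- pulse_ring (a joint): Turn of the sprung ring inside the grinder, rad, 0 at rest, growing clockwise from above. The lid's lugs meet it after about 0.12 rad of twist and push it along: about 0.58 with the lid at yellow (0.70 rad of twist), about 1.28 at red. It pushes the lid back towards white, with 0.06 N m at 0, 0.15 at yellow, 0.25 at red.
- canister_center (a point): Middle (89 mm up) of a standing white canister with a wooden lid, 81 mm diameter, 178 mm high; bystander.
- mug_center (a point): Middle (48 mm up) of a standing green mug, 92 x 128 mm with its handle, 95 mm high; bystander.
- timer_center (a point): Middle (24 mm up) of a red and white kitchen timer, 60 mm diameter, 48 mm high; bystander.
Mind the look-alikes: they are no part of the job. Leave any orange or pink look-alike of the part that bears lid_grip alone.

How it is judged (in metres and radians):
On the way, in this order (a step that is already met when the one before it is completed fails the run):
1. the lid is lifted clear out of the tray's cavity (its grip at least 100 mm above the worktop) (height (world z) of lid_grip above 0.1 m), for 0.1 s.
2. the lid is fully down in the grinder's mouth, pointers at the white marks, not yet twisted (z of lid_grip in the frame of grinder_mouth between 0.022 and 0.0305 m and horizontal distance between lid_grip and grinder_mouth below 0.007 m and angle between lid_grip's own z axis and vertical below 0.12 rad and angle between the x axis of lid_grip and the x axis of grinder_mouth, either way round below 0.3 rad and value of joint pulse_ring below 0.2 rad), for 0.1 s.
3. the lid is twisted clockwise to the yellow half-way marks (z of lid_grip in the frame of grinder_mouth between 0.022 and 0.0305 m and horizontal distance between lid_grip and grinder_mouth below 0.007 m and angle between lid_grip's own z axis and vertical below 0.12 rad and angle between the x axis of lid_grip and the x axis of grinder_mouth, either way round between 0.53 and 0.87 rad and value of joint pulse_ring between 0.35 and 0.85 rad), for 0.2 s.
At the end, for the whole second after the job is handed in: The lid is seated in the mouth (grip 22 to 30.5 mm above the rim, within 7 mm of its axis, tilt under 0.12 rad), twisted clockwise 0.53 to 0.87 rad (yellow marks +-10 deg), the pulse ring turned along (0.35 to 0.85 rad) and still, the fingers holding the lid (all of step 3 and velocity of joint pulse_ring between -0.1 and 0.1 rad/s and contact force between the fingers and lid above 1 N); the arm keeps its last pose, push and grip.
It fails at once if the lid is turned on to the red lock marks (pulse ring above 1.15 rad) (value of joint pulse_ring above 1.15 rad).
It fails at once if the canister is moved more than 30 mm or tipped (distance of canister_center from where it was at the start of the episode above 0.03 m or angle between canister_center's own z axis and vertical above 0.4 rad).
It fails at once if the mug is moved more than 30 mm or tipped (distance of mug_center from where it was at the start of the episode above 0.03 m or angle between mug_center's own z axis and vertical above 0.4 rad).
It fails at once if the kitchen timer is moved more than 30 mm or tipped (distance of timer_center from where it was at the start of the episode above 0.03 m or angle between timer_center's own z axis and vertical above 0.4 rad).
It also fails if it takes over 46 s, if anything falls off the work surface, if the arm or the gripper's body presses on something with over 40 N, if the wrist force passes 120 N, or if a joint passes its speed limit or range.

## Working session

There is one attempt and no reset: what is moved stays moved. The work goes in short steps, Python scripts to look and compute and a tool call to move; the robot and the scene stay as the last step left them, time stands still between calls to the robot, and variables do not carry over. Pictures are saved under pics/ and viewed, and the job is handed in when it is done.

Besides the shell and the picture viewer there is one more tool, called as a command line: name --pt "numbers of a row" for each row, then --argument value for the rest. servo_tool: Moves the arm, as the interface text tells. Its arguments: {"type":"object","properties":{"deltas":{"type":"array","items":{"type":"array","items":{"type":"number"}}},"gripper":{"type":"number"},"newtons":{"type":"number"}},"required":["deltas"]}

```bash
mkdir -p pics; cat > h.py <<'E'
import numpy as np, cv2
from cell import bot, optics
from scipy.spatial.transform import Rotation as R
def tool():
    s=bot.sense(); T=np.eye(4)
    r=s['tcp_rot']; r=np.array(r)
    T[:3,:3]=r if r.shape==(3,3) else R.from_euler('xyz',r).as_matrix()
    T[:3,3]=s['ee_pos']; return T,s
def cam(n):
    T,s=tool(); c=optics.camera(n)
    c['W']=c['T'] if n!='wrist' else T@c['T_tool_cam']
    return c
def ray(c,u,v):
    K=c['camera_matrix']; d=np.array([(u-K[0,2])/K[0,0],(v-K[1,2])/K[1,1]])
    rd=np.hypot(*d); r=rd
    for _ in range(20): r=rd/(1+c['k1']*r*r)
    d=d*(r/rd if rd>0 else 1)
    return np.array([d[0],d[1],1.])
def onplane(c,u,v,z):
    W=np.array(c['W']); d=W[:3,:3]@ray(c,u,v); o=W[:3,3]
    return o+d*(z-o[2])/d[2]
def bydepth(c,u,v):
    W=np.array(c['W']); return W[:3,:3]@(ray(c,u,v)*c['depth'][int(round(v)),int(round(u))])+W[:3,3]
E
python3 - <<'E'
from h import *
print(bot.sense())
for n in ['scene','top','wrist']:
    c=cam(n); cv2.imwrite(f'pics/{n}0.png',c['color']); print(n,c['camera_matrix'].tolist(),c['k1'],np.round(c['W'],3).tolist())
    np.savez(f'{n}0.npz',**{k:v for k,v in c.items()})
E
```

```text
{'time': 0.0, 'joints': array([-1.23780603,  0.62931963,  0.0384627 ,  1.51834833, -0.027019  ,
        0.996294  , -0.02003212]), 'qd': array([ 0.00129166, -0.00251394, -0.00026873, -0.00044417, -0.00128624,
       -0.00016731,  0.00026318]), 'effort': array([-6.59379657e-04, -5.63403726e+01,  1.22599650e+00, -1.93453145e+01,
        1.09348178e-02,  1.05420436e-02, -6.44232827e-06]), 'ee_pos': array([252.13940893, 598.44228568, 230.41291654]), 'tcp_rot': array([-1.56055281,  1.56894549, -1.95940191]), 'ft_force': array([ 0.07067441,  0.5061783 , -0.28165097]), 'moment': array([ 0.00157022,  0.00168886, -0.04905758]), 'finger_gap': 85.36565731001222}
scene [[384.95772680133064, 0.0, 255.7315457197121], [0.0, 384.95772680133064, 191.27323847323015], [0.0, 0.0, 1.0]] -0.12461112226842844 [[0.847, -0.274, 0.455, 96.936], [-0.531, -0.431, 0.73, -713.714], [-0.004, -0.86, -0.511, 568.352], [0.0, 0.0, 0.0, 1.0]]
top [[476.2928564037173, 0.0, 253.6405062400744], [0.0, 476.2928564037173, 193.11548600767628], [0.0, 0.0, 1.0]] -0.15662304296415755 [[-0.018, -0.998, 0.057, 465.895], [-1.0, 0.019, 0.021, -15.875], [-0.022, -0.056, -0.998, 1277.321], [0.0, 0.0, 0.0, 1.0]]
wrist [[296.2429778166927, 0.0, 254.93584786959286], [0.0, 296.2429778166927, 192.15007595352475], [0.0, 0.0, 1.0]] -0.07182548614737405 [[0.389, 0.874, 0.292, 177.271], [0.921, -0.368, -0.124, 630.371], [-0.001, 0.317, -0.948, 372.93], [0.0, 0.0, 0.0, 1.0]]
```

View pics/scene0.png

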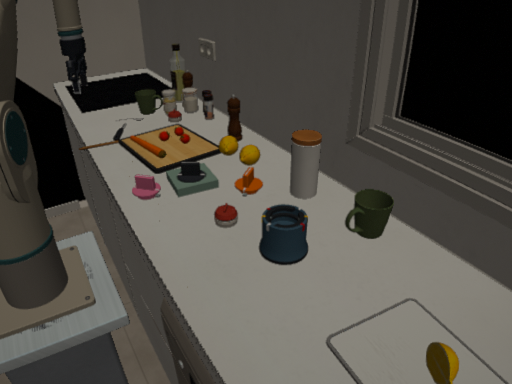

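View pics/top0.png

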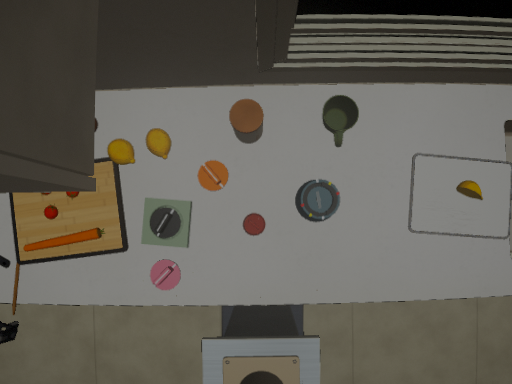

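View pics/wrist0.png

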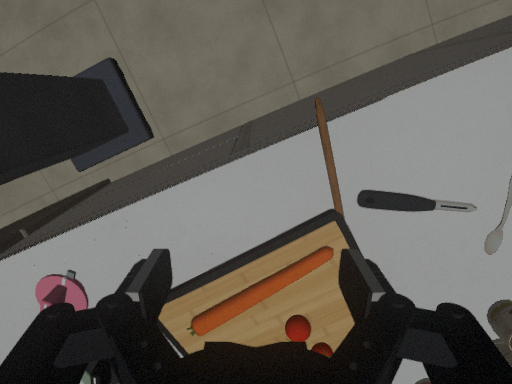

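The top view shows the green tray with the dark lid at about (166,222), the grinder at (319,200), the timer at (254,224), the canister at (247,117) and the mug at (340,115). The look-alikes are orange at (213,176) and pink at (165,274). I'll zoom in on the lid and the grinder.

```bash
python3 - <<'E'
from h import *
im=np.load('top0.npz')['color']
a=cv2.resize(im[190:255,130:205],(400,347),interpolation=cv2.INTER_CUBIC)
b=cv2.resize(im[168:233,282:357],(400,347),interpolation=cv2.INTER_CUBIC)
cv2.imwrite('pics/zoom.png',cv2.convertScaleAbs(np.hstack([a,b]),alpha=1.6))
c=dict(np.load('top0.npz'))
for n,u,v,z in [('lid',166,222,66),('tray',166.5,222,26),('grinder',318,200,92),('timer',254,224,48),('can',247,117,178)]:
    print(n,onplane(c,u,v,z),bydepth(c,u,v))
E
```

```text
lid [465.0511983  235.86995851  66.        ] [465.04455158 237.8524186   56.46099676]
tray [465.00386962 242.83827754  26.        ] [465.02554787 236.54633432  56.43230779]
grinder [ 513.13442478 -150.83702297   92.        ] [ 514.46297034 -154.63266931   58.6642632 ]
timer [456.16519871  10.62526231  48.        ] [456.16330502  10.63041985  47.7607464 ]
can [707.46609098  19.69257633 178.        ] [708.03368542  19.77614576 175.41703718]
```

View pics/zoom.png

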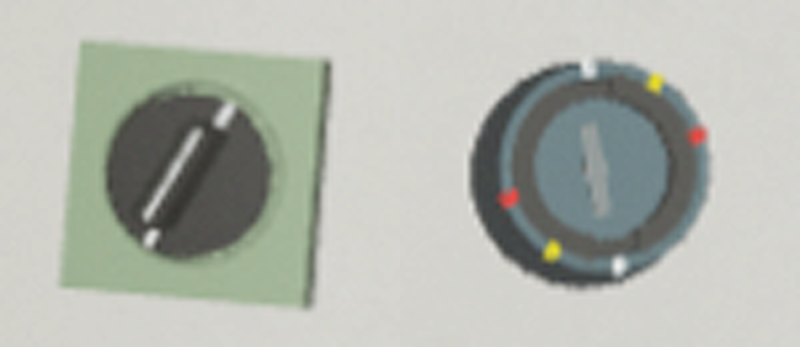

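```bash
python3 - <<'E'
from h import *
c=dict(np.load('top0.npz')); s=75/400
def blobs(mask,x0,y0,z,name):
    n,l,st,ce=cv2.connectedComponentsWithStats(mask.astype(np.uint8))
    for i in range(1,n):
        if st[i,4]>=2:
            u,v=ce[i]+[x0,y0]; print(name,st[i,4],(u.round(1),v.round(1)),onplane(c,u,v,z).round(1))
im=c['color']; hsv=cv2.cvtColor(im,cv2.COLOR_BGR2HSV)
def Z(u,v,x0,y0,z): return onplane(c,x0+u*s-.4,y0+v*s-.4,z)
for nm,u1,v1,u2,v2,x0,y0,z in [('lidptr',228,112,152,238,130,190,28),('white',589,67,620,265,282-75,168,92),('yel',655,82,553,251,282-75,168,92),('red',698,136,510,198,282-75,168,92)]:
    a=Z(u1,v1,x0,y0,z);b=Z(u2,v2,x0,y0,z); d=a-b
    print(nm,a.round(1),b.round(1),'mid',((a+b)/2).round(1),'len',np.hypot(d[0],d[1]).round(1),'ang',np.arctan2(d[1],d[0]).round(3))
m=cv2.inRange(hsv,(35,35,60),(85,255,255)); m[:190]=0;m[260:]=0;m[:,:135]=0;m[:,200:]=0
cs,_=cv2.findContours(m,cv2.RETR_EXTERNAL,cv2.CHAIN_APPROX_NONE); k=max(cs,key=cv2.contourArea); r=cv2.minAreaRect(k); print(r,onplane(c,*r[0],26))
dep=c['depth']; print('depth-heights lid row'); 
for v in range(212,233,2): print([int(bydepth(c,u,v)[2]) for u in range(150,184,2)])
E
```

```text
lidptr [494.9 226.4  28. ] [433.  265.4  28. ] mid [463.9 245.9  28. ] len 73.2 ang -0.562
white [ 562.7 -149.7   92. ] [ 469.9 -161.9   92. ] mid [ 516.3 -155.8   92. ] len 93.7 ang 0.13
yel [ 555.1 -180.5   92. ] [ 477.  -130.7   92. ] mid [ 516.1 -155.6   92. ] len 92.6 ang -0.568
red [ 529.4 -200.1   92. ] [ 502.1 -111.2   92. ] mid [ 515.8 -155.6   92. ] len 92.9 ang -1.273
((166.0609588623047, 222.24819946289062), (46.44218063354492, 45.90340805053711), 4.635463714599609) [464.36381549 244.02644894  26.        ]
depth-heights lid row
[26, 20, 28, 26, 24, 1277, 31, 30, 27, 28, 30, 28, 29, 10, 26, 23, 25]
[26, 15, 26, 29, 32, 27, 26, 68, 69, 68, 46, 26, 28, 28, 5, 32, 26]
[23, 23, 30, 24, 26, 31, 30, 63, 67, 67, 55, 38, 26, 26, 28, 3, 23]
[22, 28, 31, 26, 24, 26, 69, 71, 70, 66, 43, 22, 29, 27, 26, 9, 1277]
[15, 25, 30, 29, 26, 67, 68, 71, 64, 52, 28, 24, 25, 25, 28, 7, 24]
[27, 31, 30, 29, 31, 63, 63, 70, 56, 33, 26, 26, 26, 32, 26, 22, 21]
[21, 27, 29, 27, 67, 69, 66, 69, 48, 28, 28, 29, 33, 28, 31, 4, 21]
[22, 30, 27, 26, 70, 64, 69, 54, 26, 28, 31, 35, 29, 24, 23, 10, 26]
[26, 29, 27, 67, 67, 70, 69, 41, 27, 27, 23, 32, 30, 30, 28, 6, 27]
[26, 15, 29, 69, 62, 66, 46, 30, 33, 31, 24, 27, 28, 30, 31, 24, 29]
[30, 29, 30, 27, 66, 60, 31, 25, 25, 26, 25, 30, 27, 28, 7, 25, 29]
```

```bash
cat >> h.py <<'E'
def target(p,ang,tilt=True):
    """tool pointing down, bar angle ang (tool z along bar, up to half turn). prints delta"""
    T,s=tool(); best=None
    for k in (-1,0,1,2):
        a=ang+k*np.pi
        x=np.array([0,0,-1.]); z=np.array([np.cos(a),np.sin(a),0]); y=np.cross(z,x)
        Rt=np.array([x,y,z]).T
        rv=R.from_matrix(T[:3,:3].T@Rt).as_rotvec(degrees=True)
        d=T[:3,:3].T@(np.array(p)-T[:3,3])/10
        if best is None or np.linalg.norm(rv)<np.linalg.norm(best[1]): best=(d,rv)
    print('pos',T[:3,3].round(1),'tool y ang',np.arctan2(T[1,1],T[0,1]).round(3),'z ang',np.arctan2(T[1,2],T[0,2]).round(3),'j',s['joints'].round(2),'t',round(s['time'],2))
    print('delta cm',best[0].round(2),'rotvec deg',best[1].round(1),'n',np.linalg.norm(best[1]).round(1))
    print('F',np.round(s['ft_force'],1),'M',np.round(s['moment'],2),'gap',round(s['finger_gap'],1)); return best
E
python3 -c "
from h import *
target([464,246,150],-0.562)
print(tool()[0].round(2))"
```

```text
pos [252.1 598.6 230.6] tool y ang 1.172 z ang -0.399 j [-1.24  0.63  0.04  1.52 -0.03  1.   -0.02] t 0.15
delta cm [  8.09 -24.25  33.21] rotvec deg [9.4 0.  0.1] n 9.4
F [-0.8  0.4 -0.4] M [-0.06 -0.08 -0.04] gap 85.5
[[-0.0000e+00  3.9000e-01  9.2000e-01  2.5215e+02]
 [-0.0000e+00  9.2000e-01 -3.9000e-01  5.9858e+02]
 [-1.0000e+00 -0.0000e+00 -0.0000e+00  2.3060e+02]
 [ 0.0000e+00  0.0000e+00  0.0000e+00  1.0000e+00]]
```

servo_tool --pt "0.5 -3 4.1 1 0 0" --pt "1 -6 8.3 2.5 0 0" --pt "2 -9 12.4 4 0 0" --pt "3 -12 16.5 5 0 0" --pt "4 -15 20.6 6 0 0" --pt "5 -18 24.7 8 0 0" --pt "6 -21 28.8 9.4 0 0" --pt "7 -24.25 33.2 9.4 0 0" --gripper 1

```text
time: 0.82
ee_pos: [422.0, 315.5, 176.3]
tcp_rot: [-1.354, 1.569, -1.917]
ft_force: [0.4, 0.2, 0.2]
finger_gap: 85.3
```

servo_tool --pt "0 0 0 0 0 0" --pt "0 0 0 0 0 0" --pt "0 0 0 0 0 0" --pt "0 0 0 0 0 0" --pt "0 0 0 0 0 0" --pt "0 0 0 0 0 0" --pt "0 0 0 0 0 0" --pt "0 0 0 0 0 0"

```text
time: 1.48
ee_pos: [421.6, 316.1, 176.3]
tcp_rot: [-1.378, 1.569, -1.94]
ft_force: [0.1, 0.5, 0.1]
finger_gap: 85.3
```

```bash
python3 -c "
from h import *
target([464,246,120],-0.562)
c=cam('wrist'); cv2.imwrite('pics/w1.png',c['color']); np.savez('w1.npz',**c)"
```

```text
pos [421.6 316.1 176.3] tool y ang 1.009 z ang -0.562 j [-0.74  0.53  0.07  1.92 -0.05  0.7   0.37] t 1.48
delta cm [ 5.64 -3.67  7.33] rotvec deg [-0.   0.   0.1] n 0.1
F [0.1 0.5 0.1] M [ 0.03  0.01 -0.  ] gap 85.3
```

View pics/w1.png

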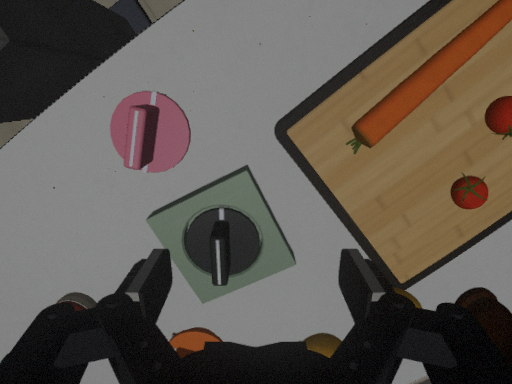

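The wrist view shows the lid's disc at about (222,241), its far white pointer at (222,213) and the bar's white stripe from (221,237) to (219,283). Next I'll fit these numerically.

```bash
cat > m.py <<'E'
from h import *
c=dict(np.load('w1.npz')); im=c['color']; hsv=cv2.cvtColor(im,cv2.COLOR_BGR2HSV)
V=hsv[:,:,2]; S=hsv[:,:,1]
m=((V>110)&(S<60)).astype(np.uint8); m[:200]=0;m[290:]=0;m[:,:205]=0;m[:,235:]=0
n,l,st,ce=cv2.connectedComponentsWithStats(m)
for i in range(1,n):
    if st[i,4]<5: continue
    pts=np.argwhere(l==i)[:,::-1]
    print(i,st[i],ce[i].round(1))
    z=68 if st[i,3]>25 else 28
    P=np.array([onplane(c,u,v,z) for u,v in pts])[:,:2]; mu=P.mean(0); w,vv=np.linalg.eigh(np.cov(P.T)); d=vv[:,1]
    t=(P-mu)@d; print(z,'mean',mu.round(1),'ends mid',(mu+d*(t.max()+t.min())/2).round(1),'len',np.ptp(t).round(1),'ang',np.arctan(d[1]/d[0]).round(3))
g=((hsv[:,:,0]>35)&(hsv[:,:,0]<90)&(S>30)&(V>60)).astype(np.uint8); g[:, :140]=0; g[:,305:]=0; g[:160]=0;g[310:]=0
g=cv2.morphologyEx(g,cv2.MORPH_OPEN,np.ones((3,3)))
cs,h=cv2.findContours(g,cv2.RETR_CCOMP,cv2.CHAIN_APPROX_NONE)
for i,k in enumerate(cs):
    if cv2.contourArea(k)>800:
        P=np.array([onplane(c,u,v,26)[:2] for u,v in k[:,0]],np.float32); print('hole' if h[0,i,3]>=0 else 'outer',cv2.minAreaRect(P),cv2.minEnclosingCircle(P))
E
python3 m.py
python3 - <<'E'
from h import *
im=np.load('w1.npz')['color']
cv2.imwrite('pics/w1z.png',cv2.convertScaleAbs(cv2.resize(im[160:310,140:305],None,fx=3.5,fy=3.5,interpolation=cv2.INTER_CUBIC),alpha=1.8))
E
```

```text
1 [205 200  30   6 128] [219.9 201.9]
28 mean [424.6 271. ] ends mid [424.3 270.6] len 30.7 ang 1.019
3 [219 209   5  11  51] [221. 214.]
28 mean [436.6 264.2] ends mid [436.6 264.2] len 11.6 ang -0.608
4 [216 240   5  45 126] [218.1 261.8]
68 mean [465.4 246.3] ends mid [466.  245.9] len 49.6 ang -0.562
```

View pics/w1z.png

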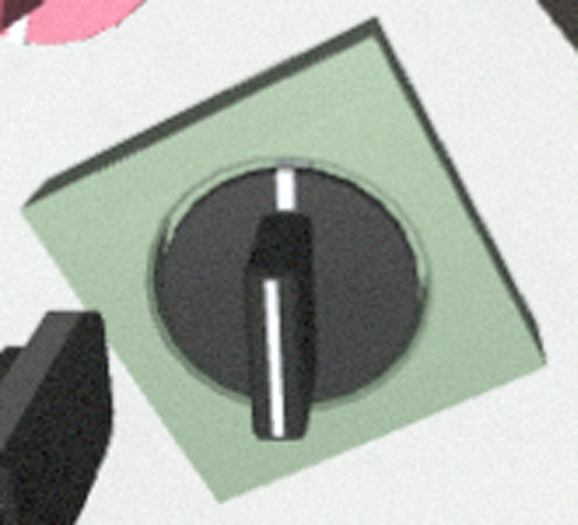

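servo_tool --pt "0 -1 2.5 0 0 0" --pt "1 -2.4 5 0 0 0" --pt "3 -3.6 7.4 0 0 0" --pt "5 -3.6 7.4 0 0 0" --pt "7 -3.6 7.4 0 0 0" --pt "8.5 -3.6 7.4 0 0 0" --pt "8.5 -3.6 7.4 0 0 0" --pt "8.5 -3.6 7.4 0 0 0"

```text
time: 2.2
ee_pos: [464.7, 245.8, 91.0]
tcp_rot: [-1.71, 1.568, -2.273]
ft_force: [-0.6, -0.6, 0.5]
finger_gap: 85.4
```

```bash
python3 -c "
from h import *
target([465.2,246,32],-0.562)
c=cam('wrist'); cv2.imwrite('pics/w2.png',c['color'])"
```

```text
pos [464.7 245.8  91. ] tool y ang 1.008 z ang -0.562 j [-0.57  0.66  0.05  1.98 -0.06  0.5   0.52] t 2.2
delta cm [5.9  0.06 0.04] rotvec deg [-0.  -0.   0.2] n 0.2
F [-0.6 -0.6  0.5] M [-0.04 -0.   -0.02] gap 85.4
```

View pics/w2.png

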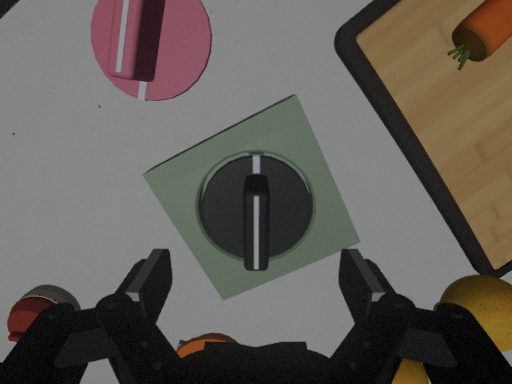

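The bar at (256,225) is vertical in the picture and midway between the fingers at (168,255) and (342,255). I'm descending, then closing.

servo_tool --pt "1 0 0 0 0 0" --pt "2.5 0 0 0 0 0" --pt "4 0 0 0 0 0" --pt "5 0 0 0 0 0" --pt "5.5 0.05 0 0 0 0" --pt "5.9 0.05 0 0 0 0" --pt "5.9 0.05 0 0 0 0" --pt "5.9 0.05 0 0 0 0"

```text
time: 2.92
ee_pos: [465.8, 246.7, 33.1]
tcp_rot: [-0.657, 1.57, -1.219]
ft_force: [-0.5, -0.8, -1.0]
finger_gap: 85.4
```

servo_tool --pt "0 0 0 0 0 0" --pt "0 0 0 0 0 0" --pt "0 0 0 0 0 0" --pt "0 0 0 0 0 0" --pt "0 0 0 0 0 0" --pt "0 0 0 0 0 0" --pt "0 0 0 0 0 0" --pt "0 0 0 0 0 0" --gripper 0 --newtons 70

```text
time: 3.58
ee_pos: [466.0, 246.8, 33.3]
tcp_rot: [-0.147, 1.57, -0.71]
ft_force: [0.3, 0.1, 3.0]
finger_gap: 15.2
```

```bash
python3 -c "
from h import *
target([465.2,246,180],-0.562)
c=cam('wrist'); cv2.imwrite('pics/w3.png',c['color'])"
```

```text
pos [466.  246.8  33.3] tool y ang 1.008 z ang -0.562 j [-0.56  0.77  0.03  2.   -0.06  0.37  0.53] t 3.58
delta cm [-1.467e+01 -1.100e-01 -1.000e-02] rotvec deg [-0.   0.1  0. ] n 0.1
F [0.3 0.1 3. ] M [0.02 0.03 0.02] gap 15.2
```

View pics/w3.png

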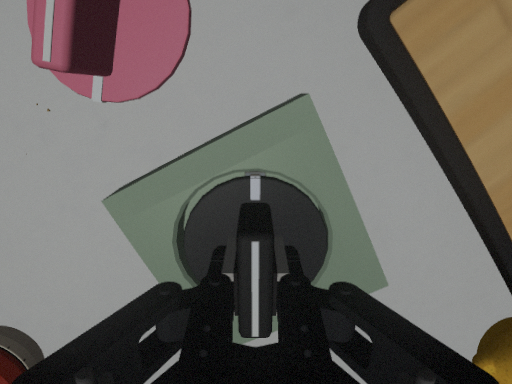

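servo_tool --pt "-1 0 0 0 0 0" --pt "-2.5 0 0 0 0 0" --pt "-4.5 0 0 0 0 0" --pt "-7 0 0 0 0 0" --pt "-9.5 0 0 0 0 0" --pt "-12 0 0 0 0 0" --pt "-14.5 0 0 0 0 0" --pt "-14.7 0 0 0 0 0"

```text
time: 4.3
ee_pos: [468.1, 248.0, 184.9]
tcp_rot: [0.977, 1.563, 0.414]
ft_force: [0.6, 0.7, -1.5]
finger_gap: 15.3
```

```bash
python3 -c "
from h import *
target([516,-156,170],0.13)
c=cam('wrist'); cv2.imwrite('pics/w4.png',c['color'])"
```

```text
pos [468.1 248.  184.9] tool y ang 1.008 z ang -0.563 j [-0.59  0.52  0.07  1.91 -0.05  0.71  0.52] t 4.3
delta cm [  1.39 -31.63  25.59] rotvec deg [-39.7   0.4  -0.3] n 39.7
F [ 0.6  0.7 -1.5] M [-0.02 -0.01  0.03] gap 15.3
```

View pics/w4.png

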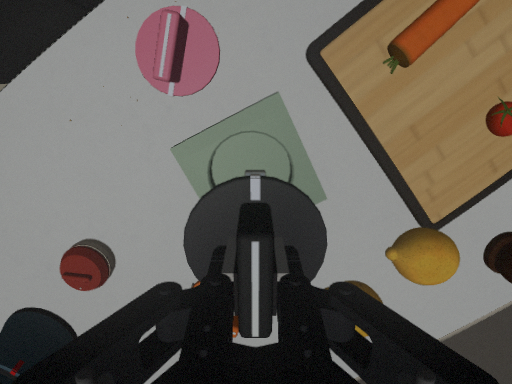

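The lid is out and sits in the fingers as it did at the grasp, with the disc centred at about (255,240). Now I'm carrying it to the grinder.

servo_tool --pt "0 -2 1.6 -2 0 0" --pt "0 -5 4 -5 0 0" --pt "0 -8 6.5 -9 0 0" --pt "0 -11 9 -13 0 0" --pt "0 -14 11.4 -17 0 0" --pt "0 -17 13.8 -21 0 0" --pt "0 -20 16.2 -25 0 0" --pt "0 -22 17.8 -28 0 0"

```text
time: 5.02
ee_pos: [499.4, -37.8, 181.6]
tcp_rot: [0.288, 1.568, 0.213]
ft_force: [0.1, -0.5, -0.3]
finger_gap: 15.3
```

```bash
python3 -c "
from h import *
target([516,-156,180],0.13)"
```

```text
pos [499.4 -37.8 181.6] tool y ang 1.497 z ang -0.074 j [ 0.09  0.49 -0.09  1.98  0.07  0.67  1.45] t 5.02
delta cm [  0.16 -11.67   2.53] rotvec deg [-11.7   0.2  -0. ] n 11.7
F [ 0.1 -0.5 -0.3] M [-0.   -0.03  0.  ] gap 15.3
```

```bash
python3 -c "
from h import *
c=cam('wrist'); cv2.imwrite('pics/w5.png',c['color']);print(c['W'].round(2))
c=cam('top'); cv2.imwrite('pics/t5.png',cv2.resize(c['color'][120:260,180:400],(770,490)))
"
```

```text
[[ 7.0000e-02  9.4000e-01  3.2000e-01  4.1785e+02]
 [ 1.0000e+00 -7.0000e-02 -2.0000e-02 -3.1900e+01]
 [ 0.0000e+00  3.2000e-01 -9.5000e-01  3.2382e+02]
 [ 0.0000e+00  0.0000e+00  0.0000e+00  1.0000e+00]]
```

View pics/w5.png

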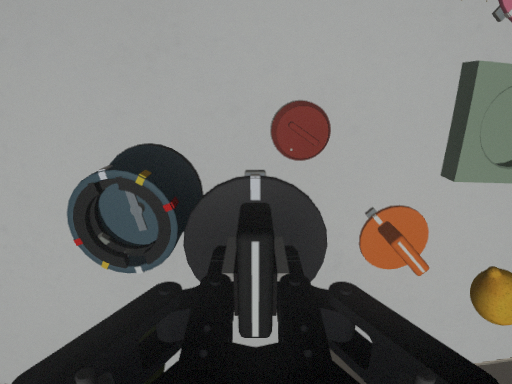

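View pics/t5.png

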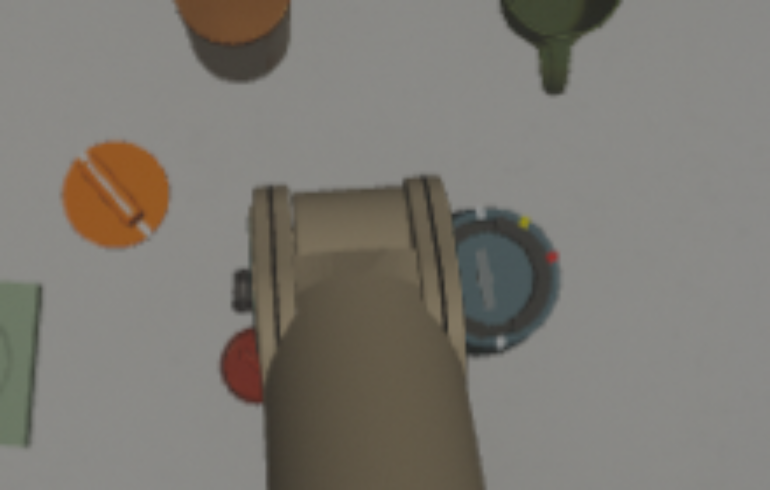

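The wrist view shows the whole grinder rim. White marks are at (102,175) and (138,269), yellow at (144,180) and (105,265), red at (169,206) and (78,242). The disc edge runs from (185,240) to (327,240). I'll measure both, so that calibration errors cancel.

```bash
cat > g.py <<'E'
from h import *
T,s=tool(); c=cam('wrist'); np.savez('w6.npz',**c); im=c['color']; hsv=cv2.cvtColor(im,cv2.COLOR_BGR2HSV)
H,S,V=cv2.split(hsv)
def near(mask,pts,r=9):
    o=[]
    for u,v in pts:
        yy,xx=np.mgrid[:384,:512]; m=mask&(np.hypot(xx-u,yy-v)<r)
        o.append((xx[m].mean(),yy[m].mean(),m.sum()))
    return o
wm=near((S<50)&(V>115),[(102,175),(138,269)],7); ym=near((H>15)&(H<35)&(S>120),[(144,180),(105,265)]); rm=near(((H<8)|(H>172))&(S>120),[(169,206),(78,242)])
for n,q in [('w',wm),('y',ym),('r',rm)]:
    a,b=[onplane(c,u,v,92) for u,v,_ in q]; d=a-b
    print(n,q,((a+b)/2).round(1),np.hypot(*d[:2]).round(1),np.arctan(d[1]/d[0]).round(3))
# disc edge of held lid
cx,cy=255.5,240; zt=T[2,3]+14.7-20
P=[]
for a in np.r_[np.arange(-170,-99,4),np.arange(-80,-9,4)]:
    a=np.radians(a); rr=np.arange(50,95,.5); xs=cx+rr*np.cos(a); ys=cy+rr*np.sin(a)
    g=cv2.remap(cv2.GaussianBlur(cv2.cvtColor(im,cv2.COLOR_BGR2GRAY),(3,3),0).astype(np.float32),xs.astype(np.float32)[None],ys.astype(np.float32)[None],1)[0]
    i=np.argmax(np.diff(g)); P.append(onplane(c,xs[i],ys[i],zt)[:2])
P=np.array(P)
from scipy.optimize import least_squares
f=least_squares(lambda p:np.hypot(*(P-p[:2]).T)-p[2],[*P.mean(0),41],loss='soft_l1')
print('disc',f.x.round(2),'resid',np.abs(f.fun).mean().round(2),'TCP',T[:3,3].round(1))
q=near((S<50)&(V>115),[(255,188)],14)[0]; p=onplane(c,q[0],q[1],zt)[:2]; d=f.x[:2]-p; print('pointer',q,p,np.arctan(d[1]/d[0]).round(3),'tool z',np.arctan2(T[1,2],T[0,2]).round(3))
E
python3 g.py
```

```text
w [(np.float64(103.4), np.float64(174.2875), np.int64(80)), (np.float64(139.921875), np.float64(271.25), np.int64(64))] [ 517.4 -157.    92. ] 94.6 0.117
y [(np.float64(143.7196261682243), np.float64(177.9532710280374), np.int64(107)), (np.float64(107.5609756097561), np.float64(265.0731707317073), np.int64(41))] [ 516.2 -155.    92. ] 94.7 -0.576
r [(np.float64(171.61290322580646), np.float64(206.03225806451613), np.int64(93)), (np.float64(80.80434782608695), np.float64(242.1086956521739), np.int64(46))] [ 516.8 -155.1   92. ] 93.7 -1.268
disc [502.23 -42.02  44.06] resid 1.26 TCP [499.6 -39.7 181.6]
pointer (np.float64(254.59574468085106), np.float64(187.5404255319149), np.int64(235)) [465.28250166 -36.93123638] -0.137 tool z -0.082
```

```bash
python3 -c "
from h import *
target([516.7,-155.4,180],0.125)"
```

```text
pos [499.6 -36.2 181.7] tool y ang 1.491 z ang -0.08 j [ 0.08  0.49 -0.09  1.98  0.07  0.67  1.44] t 5.17
delta cm [  0.15 -11.75   2.65] rotvec deg [-11.7   0.2  -0.1] n 11.7
F [ 0.3  1.3 -0.5] M [0.16 0.04 0.  ] gap 15.3
```

servo_tool --pt "0 -2 0.5 -2 0 0" --pt "0 -4.5 1 -5 0 0" --pt "0 -7 1.5 -8 0 0" --pt "0 -9 2 -10 0 0" --pt "0.1 -11 2.4 -11.7 0.2 0" --pt "0.15 -11.75 2.65 -11.7 0.2 -0.1" --pt "0.15 -11.75 2.65 -11.7 0.2 -0.1" --pt "0.15 -11.75 2.65 -11.7 0.2 -0.1"

```text
time: 5.83
ee_pos: [516.4, -153.4, 179.4]
tcp_rot: [2.308, 1.569, 2.433]
ft_force: [-0.3, 0.5, -0.6]
finger_gap: 15.4
```

servo_tool --pt "0 0 0 0 0 0" --pt "0 0 0 0 0 0" --pt "0 0 0 0 0 0" --pt "0 0 0 0 0 0" --pt "0 0 0 0 0 0" --pt "0 0 0 0 0 0" --pt "0 0 0 0 0 0" --pt "0 0 0 0 0 0"

```text
time: 6.5
ee_pos: [516.4, -153.5, 179.5]
tcp_rot: [2.289, 1.569, 2.414]
ft_force: [0.2, 0.5, -1.1]
finger_gap: 15.3
```

```bash
python3 -c "
from h import *
target([516.7,-155.4,125],0.125)
c=cam('wrist'); cv2.imwrite('pics/w7.png',c['color'])
c=cam('scene'); cv2.imwrite('pics/s7.png',cv2.convertScaleAbs(cv2.resize(c['color'][100:290,190:430],(760,600)),alpha=1.6))"
```

```text
pos [ 516.4 -153.5  179.5] tool y ang 1.696 z ang 0.125 j [ 0.34  0.54 -0.15  1.88  0.12  0.73  1.82] t 6.5
delta cm [ 5.45 -0.21  0.02] rotvec deg [-0.  -0.1 -0.1] n 0.1
F [ 0.2  0.5 -1.1] M [-0.04 -0.01  0.04] gap 15.3
```

View pics/w7.png

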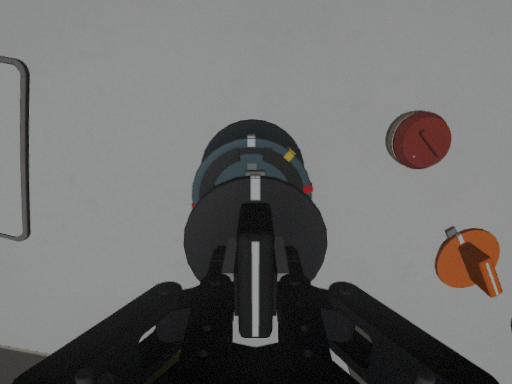

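View pics/s7.png

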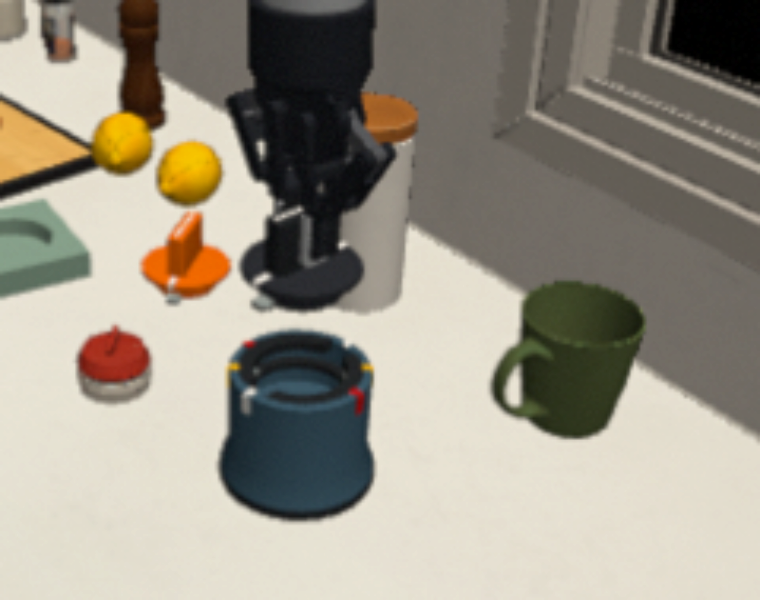

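servo_tool --pt "1 -0.2 0 0 0 0" --pt "2 -0.25 0 0 0 0" --pt "3.5 -0.25 0 0 0 0" --pt "4.5 -0.25 0 0 0 0" --pt "5.3 -0.25 0 0 0 0" --pt "5.6 -0.25 0 0 0 0" --pt "5.6 -0.25 0 0 0 0" --pt "5.6 -0.25 0 0 0 0"

```text
time: 7.27
ee_pos: [516.7, -155.8, 123.4]
tcp_rot: [2.302, 1.569, 2.427]
ft_force: [-0.1, -0.8, -0.8]
finger_gap: 15.2
```

```bash
python3 -c "
from h import *
target([516.7,-155.5,103],0.125)
c=cam('wrist'); cv2.imwrite('pics/w8.png',c['color'])
c=cam('scene'); cv2.imwrite('pics/s8.png',cv2.convertScaleAbs(cv2.resize(c['color'][150:275,230:330],(480,600),interpolation=cv2.INTER_CUBIC),alpha=1.6))"
```

```text
pos [ 516.7 -155.8  123.4] tool y ang 1.696 z ang 0.125 j [ 0.33  0.63 -0.14  1.92  0.14  0.6   1.8 ] t 7.27
delta cm [2.04 0.03 0.01] rotvec deg [ 0.  -0.1 -0.1] n 0.1
F [-0.1 -0.8 -0.8] M [-0.06 -0.02 -0.01] gap 15.2
```

View pics/w8.png

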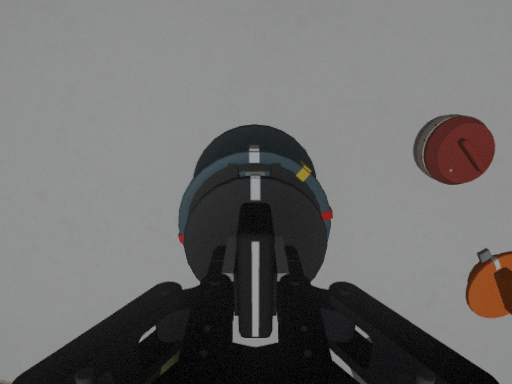

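View pics/s8.png

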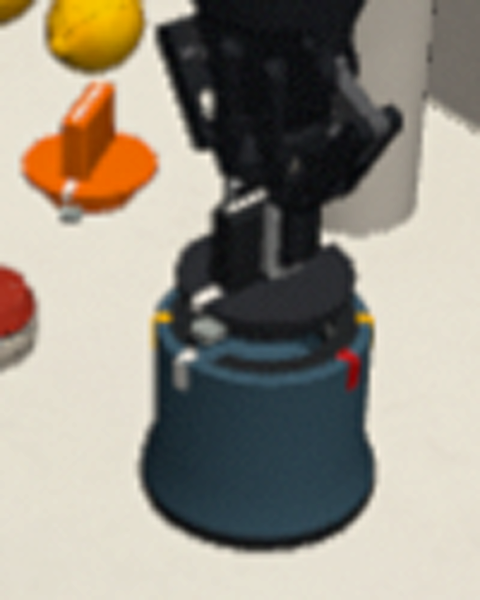

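The white rim mark (253,152), the steel lug (254,172) and the pointer (255,188) lie in one line, and the lug points at the slot. Lowering gently.

servo_tool --pt "0.3 0.03 0 0 0 0" --pt "0.6 0.03 0 0 0 0" --pt "0.9 0.03 0 0 0 0" --pt "1.1 0.03 0 0 0 0" --pt "1.3 0.03 0 0 0 0" --pt "1.5 0.03 0 0 0 0" --pt "1.7 0.03 0 0 0 0" --pt "1.7 0.03 0 0 0 0"

```text
time: 8.03
ee_pos: [516.8, -155.6, 106.5]
tcp_rot: [2.187, 1.569, 2.312]
ft_force: [-0.3, -0.6, -1.5]
finger_gap: 15.3
```

```bash
python3 -c "
from h import *
target([516.7,-155.5,103],0.125)
c=cam('wrist'); cv2.imwrite('pics/w9.png',c['color'])"
```

```text
pos [ 516.8 -155.6  106.5] tool y ang 1.696 z ang 0.125 j [ 0.33  0.65 -0.13  1.93  0.15  0.57  1.8 ] t 8.03
delta cm [ 0.35  0.01 -0.  ] rotvec deg [-0.  -0.1 -0.1] n 0.1
F [-0.3 -0.6 -1.5] M [-0.03  0.05  0.02] gap 15.3
```

View pics/w9.png

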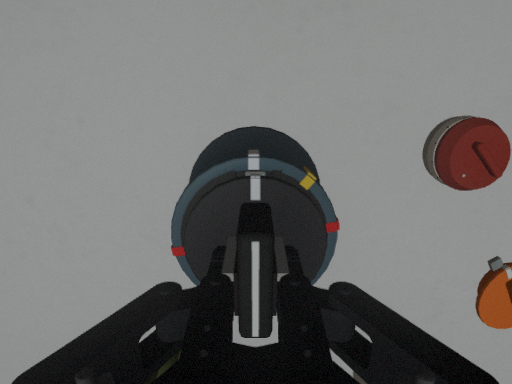

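It is in by about 13 mm with no side force. Going on to rim contact.

servo_tool --pt "0.1 0 0 0 0 0" --pt "0.2 0 0 0 0 0" --pt "0.25 0 0 0 0 0" --pt "0.3 0 0 0 0 0" --pt "0.35 0 0 0 0 0" --pt "0.4 0 0 0 0 0" --pt "0.4 0 0 0 0 0" --pt "0.4 0 0 0 0 0"

```text
time: 8.75
ee_pos: [516.8, -155.6, 103.3]
tcp_rot: [2.059, 1.57, 2.184]
ft_force: [-1.3, -0.0, 5.1]
finger_gap: 15.2
```

```bash
python3 -c "
from h import *
target([516.7,-155.5,103],0.125)
c=cam('wrist'); cv2.imwrite('pics/w10.png',c['color'])
c=cam('scene'); cv2.imwrite('pics/s10.png',cv2.convertScaleAbs(cv2.resize(c['color'][150:275,230:330],(480,600),interpolation=cv2.INTER_CUBIC),alpha=1.6))"
```

```text
pos [ 516.8 -155.6  103.3] tool y ang 1.696 z ang 0.125 j [ 0.33  0.66 -0.13  1.94  0.15  0.56  1.79] t 8.75
delta cm [ 0.03  0.01 -0.01] rotvec deg [ 0.  -0.  -0.1] n 0.1
F [-1.3 -0.   5.1] M [ 0.04  0.24 -0.  ] gap 15.2
```

View pics/s10.png

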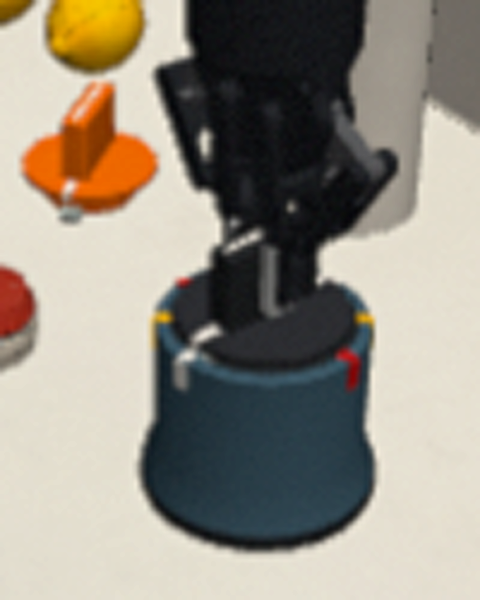

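Seated: the disc lies on the rim at TCP z 103.3, as predicted, with 5 N upward. Twisting clockwise, which is + about tool x, after a short hold.

servo_tool --pt "0.05 0 0 0 0 0" --pt "0.05 0 0 0 0 0" --pt "0 0 0 3 0 0" --pt "0 0 0 7 0 0" --pt "0 0 0 11 0 0" --pt "0 0 0 15 0 0" --pt "0 0 0 19 0 0" --pt "0 0 0 20 0 0" --gripper 0 --newtons 90

```text
time: 9.52
ee_pos: [517.0, -156.1, 103.4]
tcp_rot: [3.13, 1.57, 2.904]
ft_force: [-0.4, -0.9, 2.0]
finger_gap: 15.0
```

```bash
python3 -c "
from h import *
target([516.7,-155.5,103.3],-0.575)
c=cam('wrist'); cv2.imwrite('pics/w11.png',c['color'])"
```

```text
pos [ 517.  -156.1  103.4] tool y ang 1.345 z ang -0.226 j [ 0.26  0.65 -0.03  1.94  0.04  0.55  1.55] t 9.52
delta cm [ 0.01  0.05 -0.04] rotvec deg [20. -0.  0.] n 20.0
F [-0.4 -0.9  2. ] M [-0.29  0.17  0.16] gap 15.0
```

View pics/w11.png

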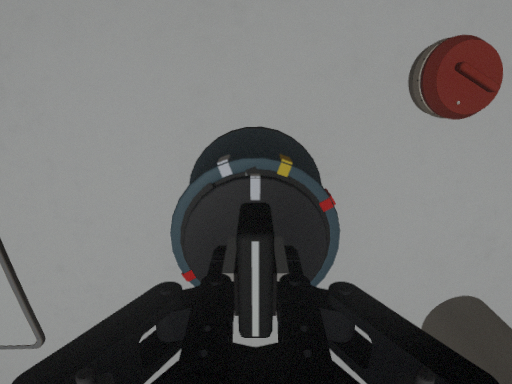

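The pointer (255,187) is half-way between white (225,166) and yellow (285,167). The lid turns with the tool, and the moment (0.16 N m) shows the spring. 20 deg more.

servo_tool --pt "0 0 0 3 0 0" --pt "0 0 0 6 0 0" --pt "0 0 0 10 0 0" --pt "0 0 0 14 0 0" --pt "0 0 0 17 0 0" --pt "0 0 0 19 0 0" --pt "0 0 0 20 0 0" --pt "0 0 0 20 0 0"

```text
time: 10.23
ee_pos: [517.0, -156.1, 103.4]
tcp_rot: [-2.43, 1.57, -3.003]
ft_force: [-0.8, -0.5, 1.5]
finger_gap: 14.9
```

servo_tool --pt "0 0 0 0 0 0" --pt "0 0 0 0 0 0" --pt "0 0 0 0 0 0" --pt "0 0 0 0 0 0" --pt "0 0 0 0 0 0" --pt "0 0 0 0 0 0" --pt "0 0 0 0 0 0" --pt "0 0 0 0 0 0"

```text
time: 10.9
ee_pos: [517.0, -156.1, 103.4]
tcp_rot: [-2.387, 1.57, -2.96]
ft_force: [-0.7, -0.5, 1.6]
finger_gap: 15.1
```

```bash
python3 -c "
from h import *
target([516.7,-155.5,103.3],-0.575)
c=cam('wrist'); cv2.imwrite('pics/w12.png',c['color'])
c=cam('scene'); cv2.imwrite('pics/s12.png',cv2.convertScaleAbs(cv2.resize(c['color'][100:290,190:430],(760,600)),alpha=1.6))"
```

```text
pos [ 517.  -156.1  103.4] tool y ang 0.998 z ang -0.573 j [ 0.2   0.66  0.07  1.94 -0.08  0.55  1.31] t 10.9
delta cm [ 0.01  0.03 -0.06] rotvec deg [ 0.1 -0.   0. ] n 0.1
F [-0.7 -0.5  1.6] M [-0.04  0.08  0.2 ] gap 15.1
```

View pics/w12.png

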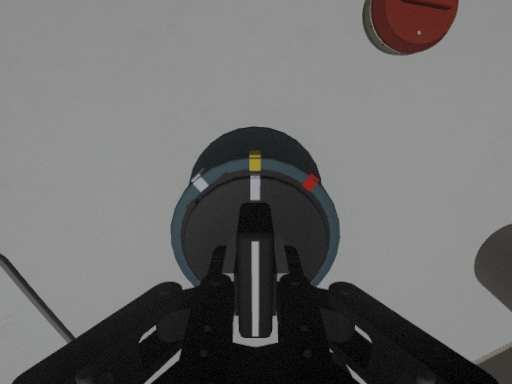

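View pics/s12.png

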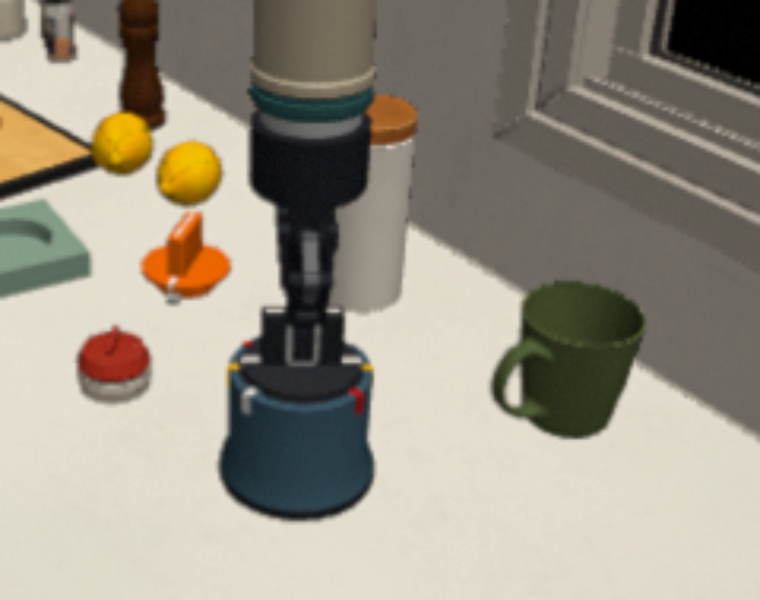

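The pointer (255,187) is dead on the yellow mark (255,161). Everything is steady and the bystanders are in place, so I'm handing in.

```bash
python3 -c "
from h import *
print(bot.sense()['qd'].round(4)); print(bot.hand_in())"
```

```text
[ 0.0002  0.0001 -0.0003 -0.0005  0.0021 -0.0018  0.0001]
the job is handed in; nothing more can be done
None
```

I lifted the lid out of the tray by its bar and seated it in the grinder with its pointers at the white marks. I then turned it 40 deg clockwise to the yellow marks and handed in at 10.9 s with the fingers still gripping at 90 N.

**Last checks before handing in:**
- **Twist:** the wrist view shows the pointer in line with the yellow mark. The tool angle is -0.573 rad against a target of -0.575, and it never went near red.
- **Seat:** TCP height is 103.4 mm, which puts the grip about 26 mm above the rim. The tool is within about 1 mm of the grinder axis that I measured.
- **Spring and grip:** the wrist moment about the vertical is about 0.2 N m, and the finger opening is 15.1 mm. The joint speeds are near zero, so the lid is being held still against the spring.
- **Bystanders:** the canister, mug and timer look where they were in the scene picture. I did not measure their positions again.

**Check that failed:** while carrying the lid I fitted its disc edge in the wrist view. The fit gave a 44 mm radius instead of 41 mm, so I ignored it and used the grasp geometry. The lid then went into the mouth with no noticeable side force.

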